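# Snap the flat chisel into the clip row of a power-tool stall

### The job

The stall's row of spring clips is missing its flat chisel. Pick the wide-bladed chisel off the rubber mat and press it down sideways into the one empty pair of clips until it snaps fully home in both, its square collar between the two clips, then let go. Leave the other two bits lying on the mat where they are.

Things in the scene. Friction and masses are not known exactly. Their poses are not given: they have to be found in the camera images.
- flat_chisel_center (a point): Steel flat chisel, 255 mm long, blade 50 mm wide, 0.28-0.4 kg, lying on a 4 mm black rubber mat. Point: centre of its dark square collar (36 long, 20 x 20; grip it here, across y), on the axis, 10 mm above the mat, within 12 mm of the balance point. x: along the chisel to the blade; z up. The 16 mm round shank runs 18-123 mm behind the point and 18-85 mm ahead, then the blade.
- empty_seat (a point): Empty pair of clips, in a row of 3 pairs (75 mm apart) on a 12 mm board. Point: collar centre when home, 45 mm above the table. x along the seated chisel (blades to +x), z up. Clips, 16 mm long, at x = +-42 mm, open upwards: jaw gap 43 mm at 36 mm above the point, 11 at 10 above (sprung bumps; 10-15 N in all to press past), 30 below; saddle top 8 below. Nothing between clips above the board.
- point_chisel_center (a point): Bystander on the mat: a chisel with the same collar and shank but a conical point in place of the blade. Centre of its collar, x towards the point. Leave it.
- drill_bit_center (a point): Bystander on the mat: a drill bit with the same collar and shank but spiral flutes at its end. Centre of its collar, x towards the tip. Leave it.

How it is judged:
By the outcome, as a careful person would: the job done as asked, in the order asked, and still so for the second after the job is handed in, with the robot touching nothing.
It also fails if it takes over 40 s, if anything falls off the work surface, if the arm or the gripper's body presses on something with over 40 N, if the wrist force passes 120 N, or if a joint passes its speed limit or range.

### The arm

A 6-joint arm with a two-finger parallel gripper is mounted at the origin on the work surface. World frame = base frame: x ahead of the robot, y to its left, z up, the work surface at z = 0. Lengths are in m, angles in degrees, forces in N, time in s.
With the tool pointing down it reaches from about 0.35 to 0.875 m from the base axis. Payload 4.2 kg.
Tool frame: the origin (TCP) lies between the finger pads; the fingertips stand 17 mm ahead of it and the grasp point (between the pads) lies 2 mm behind it; z points along the fingers, y is the line along which they close (so a half turn about z gives the same grasp; the last joint's range is limited). The gripper opens to 87 mm and grips with 3 to 60 N. Pads are 19 mm wide; open, the fingers measure 117 mm over their backs; the gripper's body (75 mm by 190 mm) begins 51 mm behind the grasp point.
Start: joints at [14.817, 22.042, 0.453, 0, -68.411, -14.817], TCP at [0.625, 0, 0.24] pointing down, gripper open.
Joint ranges: [-179.83, 179.83], [-69.29, 118.12], [-61.27, 80.66], [-181.25, 117.63], [-171.15, -9.14], [-177.46, 177.46]. Speed limits (degrees/s): [159.86, 159.86, 180, 180, 180, 180].

### API

Orientations are given as a 3x3 rotation matrix whose columns are the frame's x, y, z axes.
In Python, from station import sense, capture, r, masks_of gives the robot as it stands.
- The arm moves only by the tool apply_moves, never from a script. Its argument "steps" is a list that holds one entry, the list of rows, each a list of 7 numbers: the opening, from 0 (shut) to 1 (fully open), then the shift along the tool's x, y, z in mm, then the turn, a rotation vector about the tool's x, y, z in rad. A call has 1 to 12 rows; each row shifts and turns the commanded pose from where the row before left it, along the tool's axes as they then stand; what a row does not reach is not made up. A row lasts 1/8 s, in which the tool goes at most 62.5 mm and 10.7 degrees, less where a joint would pass 70% of its speed; a pose out of reach is approached as far as the arm can. A call with a gripper value outside its range is refused whole. The fingers move at their own pace and stop on an object; the grip force is fixed at half the most. Time passes only in rows, so rows that do not move let the fingers close. It gives the time, the measured TCP pose, the force and the opening at its end, in the units of the state.
- sense(): the state, without advancing time (a new reading comes with each control period).
- capture(name): name is "scene" or "side" or "wrist"; returns a dict with "color" (400x640x3 uint8, red, green, blue), "vfov" (degrees; the focal length in pixels is half the picture's height over the tangent of half this angle, whatever the lens; pixels are square), "cx", "cy" (the principal point, pixels), "T" (4x4, takes a point from camera to world coordinates). Camera axes: x right, y down, z forward; pixel columns grow to the right and rows downward; lengths in m; the calibration is good to about 2 mm. A picture is of the moment at which its call begins. There is no depth.
- r.finish_job(): hands the job in, once; it reports no verdict.
Trained networks look in a picture, given as the dict that the camera call returned (one of the last four; its "shot" number tells which), for a name from the list of things; names that differ only in an ending like _2 or _b are one class to them, and where a whole thing is asked for, a point or a joint stands for the part that bears it (a point fixed in the world has none). Each returns a list of dicts, best first, with "confidence" (0 to 1); they miss things now and then, are a little off and sometimes report something else, mostly with a low value. They report only what shows in the picture. A call takes as long as a camera call.
- masks_of(picture, thing): "pixels" (400x640 bool, what is visible of it) and "box" ([left, top, width, height] in pixels, round what is visible of it).
The state is a dict: "time_s": time; "joints": joint angles; "joint_velocities": joint speeds; "effort": joint torques, N m; "tcp_pos": TCP position; "ee_rot": TCP orientation; "wrist_force": force on the tool from outside, world axes, zero at the start; "moment": the same for the moment, N m; "gripper_width": opening from 0.0 (shut) to 1.0 (fully open).
Only numpy, scipy, OpenCV 4.12 (cv2) and the standard library are available. Lean on these libraries where they do the work, as an engineer would, in place of code of your own. Each camera call takes 0.05 s, during which the arm holds its last target. There are 200 camera calls.

## Working session

There is one attempt and no reset: what is moved stays moved. The work goes in short steps, Python scripts to look and compute and a tool call to move; the robot and the scene stay as the last step left them, time stands still between calls to the robot, and variables do not carry over. Pictures are saved under pics/ and viewed, on a budget of 10 in all, crops included, one or two more only if the job needs it, and the job is handed in when it is done.

Besides the shell and the picture viewer there is one more tool, called as name(argument=value, ...), one argument or row to a line, values as JSON. apply_moves: Moves the arm, as the interface text tells. Its arguments: {"type":"object","properties":{"steps":{"type":"array","items":{"type":"array","items":{"type":"array","items":{"type":"number"}}}}},"required":["steps"]}

```bash
mkdir -p pics
cat > h.py <<'E'
import numpy as np, cv2
from station import sense, capture, r, masks_of
def K(p):
    f=p["color"].shape[0]/2/np.tan(np.radians(p["vfov"])/2); return f,p["cx"],p["cy"]
def toplane(p,uv,z):
    f,cx,cy=K(p); uv=np.atleast_2d(uv).astype(float); T=np.array(p["T"])
    d=np.c_[(uv[:,0]-cx)/f,(uv[:,1]-cy)/f,np.ones(len(uv))]@T[:3,:3].T
    return T[:3,3]+d*((z-T[2,3])/d[:,2])[:,None]
def proj(p,X):
    f,cx,cy=K(p); T=np.array(p["T"]); c=(np.atleast_2d(X)-T[:3,3])@T[:3,:3]
    return np.c_[cx+f*c[:,0]/c[:,2],cy+f*c[:,1]/c[:,2]]
def save(p,n): cv2.imwrite(f"pics/{n}.png",p["color"][:,:,::-1])
E
python3 - <<'E'
from h import *
import pickle
ps={n:capture(n) for n in("scene","side","wrist")}
pickle.dump(ps,open("p0.pkl","wb"))
for n,p in ps.items():
    print(n,np.round(p["T"],3).tolist(),p["vfov"])
    if n!="wrist":
      for t in("flat_chisel_center","point_chisel_center","drill_bit_center","empty_seat"):
        for m in masks_of(p,t)[:2]:
            ys,xs=np.nonzero(m["pixels"]); print(t,round(m["confidence"],2),m["box"],len(xs),np.round(toplane(p,[xs.mean(),ys.mean()],.014),3))
cv2.imwrite("pics/a.png",np.vstack([ps["scene"]["color"],ps["side"]["color"]])[:,:,::-1][:, :] if 0 else ps["scene"]["color"][:,:,::-1])
save(ps["side"],"b"); save(ps["wrist"],"c")
print(sense())
E
```

```text
scene [[0.849, 0.298, -0.435, 0.954], [0.527, -0.508, 0.681, -0.616], [-0.018, -0.808, -0.589, 0.637], [0.0, 0.0, 0.0, 1.0]] 53.72146908390076
flat_chisel_center 0.76 [293.5, 185.4, 95.3, 30.8] 741 [[0.574 0.126 0.014]]
point_chisel_center 0.69 [310.1, 166.6, 87.6, 23.8] 598 [[0.53  0.221 0.014]]
drill_bit_center 0.68 [326.9, 154.9, 81.7, 19.3] 369 [[0.551 0.318 0.014]]
empty_seat 0.66 [209.0, 254.3, 58.5, 50.6] 1072 [[ 0.521 -0.241  0.014]]
side [[0.854, -0.366, 0.37, 0.163], [-0.52, -0.592, 0.616, -0.602], [-0.007, -0.718, -0.696, 0.781], [0.0, 0.0, 0.0, 1.0]] 50.513876137141004
flat_chisel_center 0.86 [264.3, 160.3, 79.8, 54.4] 738 [[0.562 0.126 0.014]]
point_chisel_center 0.61 [243.5, 149.5, 72.4, 46.2] 465 [[0.523 0.222 0.014]]
point_chisel_center 0.37 [263.9, 162.0, 79.9, 48.9] 669 [[0.562 0.126 0.014]]
drill_bit_center 0.56 [228.8, 131.7, 73.6, 41.8] 589 [[0.525 0.317 0.014]]
empty_seat 0.69 [363.9, 260.1, 54.6, 59.4] 900 [[ 0.542 -0.243  0.014]]
wrist [[-1.0, 0.0, -0.001, 0.624], [0.0, 0.966, 0.259, -0.071], [0.001, 0.259, -0.966, 0.383], [0.0, 0.0, 0.0, 1.0]] 69.58675978454541
{'time_s': 0.55, 'joints': array([ 1.48183604e+01,  2.20404026e+01,  4.53075813e-01, -3.83561316e-03,
       -6.84098392e+01, -1.48165756e+01]), 'joint_velocities': array([-0.02283685,  0.00709523,  0.01295167,  0.04384971,  0.05589561,
       -0.00934271]), 'effort': array([ 5.88238199e-04, -3.90141749e+01,  1.87494993e+01,  4.22167718e+00,
        1.52502634e-02, -2.92557240e-05]), 'tcp_pos': array([6.24979024e-01, 6.19407281e-05, 2.39556675e-01]), 'ee_rot': array([[ 6.52066396e-06, -9.99999999e-01,  3.18985257e-05],
       [-9.99999997e-01, -6.51834085e-06,  7.28276253e-05],
       [-7.28274174e-05, -3.18990005e-05, -9.99999997e-01]]), 'wrist_force': array([ 0.02992384, -0.87528264,  0.8365106 ]), 'moment': array([ 0.01562916, -0.01330991,  0.03024395]), 'gripper_width': 1.0015683307292158}
```

View pics/a.png

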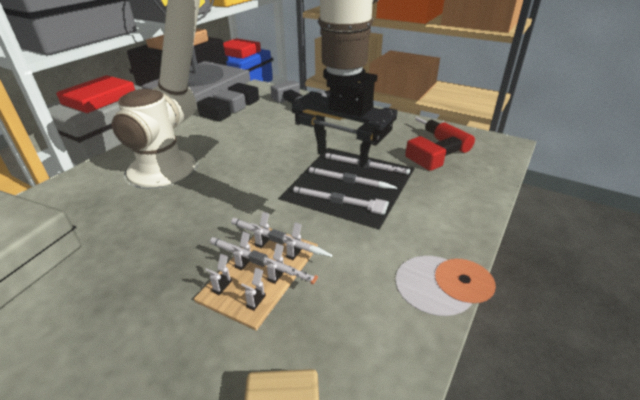

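View pics/b.png

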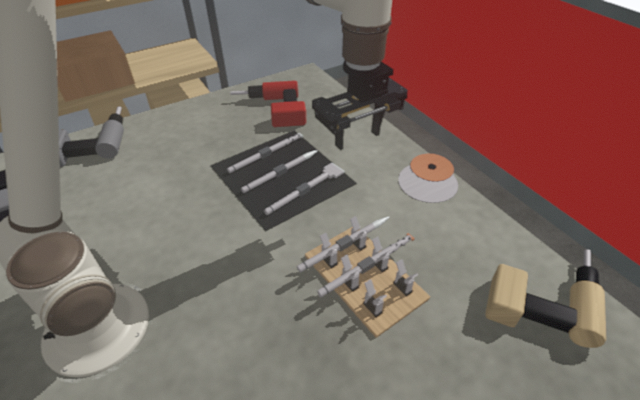

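The scene view shows the flat chisel at about (340,200), nearest the clip board. The point chisel is at (352,178) and the drill at (368,163). The empty clip pair is at the near end, around (218,275) and (255,290). The side view agrees, with the empty clips at (374,300) and (404,280).

Run:
```python
from h import *
def axis(p,m,z):
    ys,xs=np.nonzero(m["pixels"]); P=toplane(p,np.c_[xs,ys],z)[:,:2]
    c=P.mean(0); _,_,v=np.linalg.svd(P-c,full_matrices=False); d=v[0]*np.sign(v[0][0]); s=(P-c)@d
    return c,d,s.min(),s.max()
for n in("scene","side","wrist"):
    p=capture(n)
    ms=masks_of(p,"flat_chisel_center")
    for m in ms[:2]:
        c,d,a,b=axis(p,m,.012)
        print(n,round(m["confidence"],2),m["box"],"ang",np.degrees(np.arctan2(d[1],d[0])),"ends",c+a*d,c+b*d)
    if n!="wrist":
        m=masks_of(p,"empty_seat")[0]; px=m["pixels"].astype(np.uint8)
        k,l,s,cen=cv2.connectedComponentsWithStats(px); print(n,m["confidence"],s.tolist(),cen.tolist())
        im=p["color"].copy(); 
        x,y,w,h=map(int,m["box"]); cr=p["color"][y-50:y+h+10,x-20:x+w+70]; 
        cv2.imwrite(f"pics/crop_{n}.png",cv2.resize(cr[:,:,::-1],None,fx=4,fy=4,interpolation=cv2.INTER_CUBIC)); print("crop origin",x-20,y-50)
a=cv2.imread("pics/crop_scene.png");b=cv2.imread("pics/crop_side.png");H=max(a.shape[0],b.shape[0])
o=np.hstack([cv2.copyMakeBorder(i,0,H-i.shape[0],0,0,cv2.BORDER_CONSTANT) for i in(a,b)]);print(o.shape);cv2.imwrite("pics/d.png",cv2.resize(o,(800,int(H*800/o.shape[1]))))
```

```text
scene 0.79 [292.5, 187.8, 97.0, 28.8] ang 11.346246350863867 ends [0.42074019 0.09774044] [0.67726593 0.1492147 ]
scene 0.83 [[0, 0, 640, 400, 254978], [210, 255, 22, 40, 498], [245, 269, 21, 42, 524]] [[319.8251692302865, 199.16065699785864], [220.59638554216866, 276.7429718875502], [255.26908396946564, 291.21374045801525]]
crop origin 189 204
side 0.7 [265.3, 158.5, 82.5, 53.8] ang 11.408792049001715 ends [0.42514468 0.10037648] [0.67858979 0.15152045]
side 0.86 [[0, 0, 640, 400, 255041], [393, 259, 25, 38, 503], [363, 280, 23, 38, 456]] [[319.23803623731084, 199.16287969385314], [403.88270377733596, 279.4333996023857], [372.93640350877195, 299.8793859649123]]
crop origin 344 207
(476, 1164, 3)
```

View pics/c.png

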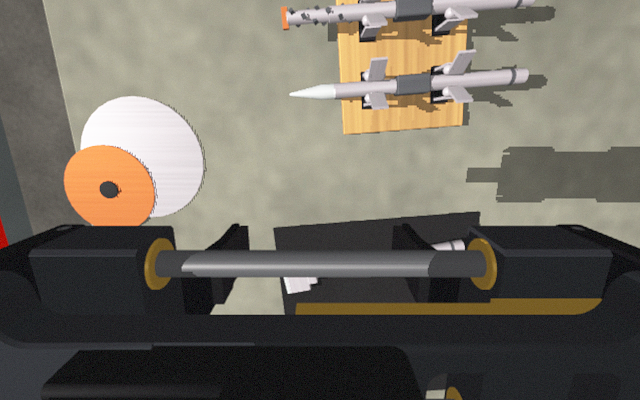

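```bash
cat >> h.py <<'E'
def tri(ps,uvs):
    A=[];b=[]
    for p,uv in zip(ps,uvs):
        T=np.array(p["T"]); d=toplane(p,uv,0.)[0]-T[:3,3]; d/=np.linalg.norm(d); M=np.eye(3)-np.outer(d,d); A.append(M); b.append(M@T[:3,3])
    x=np.linalg.lstsq(np.vstack(A),np.hstack(b),rcond=None)[0]
    return x,[np.linalg.norm(M@x-c) for M,c in zip(A,b)]
E
python3 - <<'E'
from h import *
import pickle
ps=pickle.load(open("p0.pkl","rb")); s,d,w=ps["scene"],ps["side"],ps["wrist"]
for u,v in(((220.6,276.7),(372.9,299.9)),((255.3,291.2),(403.9,279.4))): print(tri([s,d],[u,v]))
# wrist view: seated point chisel tip/tail at z .045, drill collar, point collar
print(toplane(w,[[290,94],[528,75],[414,82],[285,18],[413,8]],.045))
print(toplane(w,[[344,135],[463,126]],.012))
E
```

```text
(array([ 0.49190934, -0.25744177,  0.03699908]), [np.float64(0.0006688169299845201), np.float64(0.0006688169299843401)])
(array([ 0.57633883, -0.25137286,  0.03746451]), [np.float64(0.00017031439903434937), np.float64(0.00017031439903445996)])
[[ 0.65693461 -0.09861664  0.045     ]
 [ 0.39637174 -0.11821364  0.045     ]
 [ 0.52037399 -0.11106329  0.045     ]
 [ 0.66010199 -0.17342924  0.045     ]
 [ 0.52744321 -0.18263052  0.045     ]]
[[ 0.59336488 -0.05244187  0.012     ]
 [ 0.44453615 -0.06344572  0.012     ]]
```

View pics/d.png

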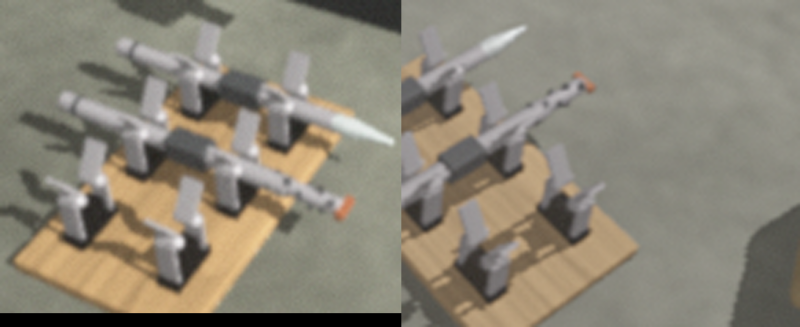

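apply_moves(
  steps=[
    [[1, -18, 10, 0, 0, 0, 0.172], [1, -18, 10, 0, 0, 0, 0.172], [1, -18, 10, 0, 0, 0, 0.172], [1, -18, 10, 0, 0, 0, 0.172], [1, 0, 0, 0, 0, 0, 0.172], [1, 0, 0, 0, 0, 0, 0.172], [1, 0, 0, 0, 0, 0, 0.172], [1, 0, 0, 0, 0, 0, 0.168]],
  ],
)

```text
time_s: 1.95
tcp_pos: [0.6051, 0.0784, 0.2395]
ee_rot: [[-0.981, -0.192, 0.0], [-0.192, 0.981, 0.0], [-0.0, 0.0, -1.0]]
wrist_force: [-0.3, -0.2, 0.8]
gripper_width: 1.001
```

apply_moves(
  steps=[
    [[1, 16, 18, 40, 0, 0, 0], [1, 16, 18, 40, 0, 0, 0], [1, 17, 20, 40, 0, 0, 0], [1, 0, 0, 0, 0, 0, 0]],
  ],
)

```text
time_s: 2.45
tcp_pos: [0.543, 0.1233, 0.1168]
ee_rot: [[-0.98, -0.199, -0.007], [-0.199, 0.98, -0.003], [0.007, -0.002, -1.0]]
wrist_force: [1.0, 0.1, 0.8]
gripper_width: 1.002
```

Run:
```python
from h import *
p=capture("wrist"); save(p,"e"); print(sense()["tcp_pos"])
print(proj(p,[[.546,.1238,.024],[.423,.099,.014],[.678,.1505,.014]]))
for m in masks_of(p,"flat_chisel_center")[:2]: print(m["confidence"],m["box"])
```

```text
[0.54562358 0.12368819 0.11911933]
[[320.40919822 209.93114198]
 [320.67319208  53.79637455]
 [320.28473994 333.81827578]]
0.83 [293.8, 54.7, 46.3, 258.5]
```

View pics/e.png

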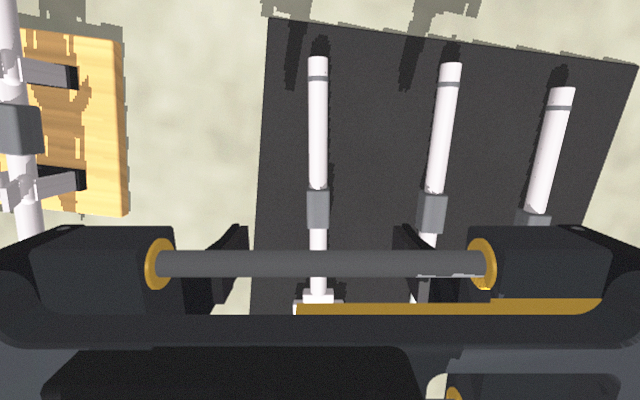

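The wrist view shows the collar at (318,209), where I predicted (320,210), and the chisel upright in the picture. Position and yaw are right, so I'll descend and grip.

apply_moves(
  steps=[
    [[1, 0, 0, 40, 0, 0, 0], [1, 0, 0, 35, 0, 0, 0], [1, 0, 0, 14, 0, 0, 0], [1, 0, 0, 6, 0, 0, 0], [1, 0, 0, 0, 0, 0, 0], [0, 0, 0, 0, 0, 0, 0], [0, 0, 0, 0, 0, 0, 0], [0, 0, 0, 0, 0, 0, 0], [0, 0, 0, 0, 0, 0, 0], [0, 0, 0, 0, 0, 0, 0], [0, 0, 0, 0, 0, 0, 0]],
  ],
)

```text
time_s: 3.92
tcp_pos: [0.5459, 0.1236, 0.0245]
ee_rot: [[-0.98, -0.198, -0.0], [-0.198, 0.98, -0.0], [0.0, -0.0, -1.0]]
wrist_force: [0.3, -0.2, -0.4]
gripper_width: 0.401
```

apply_moves(
  steps=[
    [[0, 0, 0, 0, 0, 0, 0], [0, 0, 0, 0, 0, 0, 0], [0, 0, 0, 0, 0, 0, 0], [0, 0, 0, 0, 0, 0, 0], [0, 0, 0, 0, 0, 0, 0]],
  ],
)

```text
time_s: 4.55
tcp_pos: [0.5459, 0.1234, 0.0245]
ee_rot: [[-0.98, -0.197, -0.0], [-0.197, 0.98, -0.0], [0.0, -0.0, -1.0]]
wrist_force: [-0.1, -1.8, 1.1]
gripper_width: 0.231
```

apply_moves(
  steps=[
    [[0, 0, 0, -15, 0, 0, 0], [0, 0, 0, -40, 0, 0, 0], [0, 0, 0, -40, 0, 0, 0], [0, 0, 0, -40, 0, 0, 0], [0, 4, -38, 0, 0, 0, 0], [0, 4, -38, 0, 0, 0, 0], [0, 4, -38, 0, 0, 0, 0], [0, 4, -38, 0, 0, 0, 0], [0, 4, -38, 0, 0, 0, 0], [0, 4, -38, 0, 0, 0, 0], [0, 4, -38, 0, 0, 0, 0], [0, 4, -37, 0, 0, 0, 0]],
  ],
)

```text
time_s: 6.05
tcp_pos: [0.5741, -0.1806, 0.16]
ee_rot: [[-0.98, -0.197, 0.0], [-0.197, 0.98, 0.001], [-0.0, 0.001, -1.0]]
wrist_force: [-0.5, 0.4, -3.2]
gripper_width: 0.224
```

apply_moves(
  steps=[
    [[0, 0, 0, 0, 0, 0, 0.064], [0, 0, 0, 0, 0, 0, 0.063], [0, 0, 0, 0, 0, 0, 0], [0, 0, 0, 0, 0, 0, 0]],
  ],
)

```text
time_s: 6.55
tcp_pos: [0.5743, -0.1795, 0.1598]
ee_rot: [[-0.997, -0.073, 0.0], [-0.073, 0.997, 0.0], [-0.0, 0.0, -1.0]]
wrist_force: [-0.7, -0.2, -2.7]
gripper_width: 0.22
```

Run:
```python
from h import *
import pickle
p=capture("wrist"); save(p,"f"); pickle.dump(p,open("pw.pkl","wb")); s=sense(); print(s["tcp_pos"],s["ee_rot"],s["wrist_force"])
for m in masks_of(p,"empty_seat")[:2]:
    print(m["confidence"],m["box"]); k,l,st,cen=cv2.connectedComponentsWithStats(m["pixels"].astype(np.uint8)); print(st.tolist(),cen.tolist(),toplane(p,cen,.04))
for m in masks_of(p,"flat_chisel_center")[:2]: print(m["confidence"],m["box"])
```

```text
[ 0.57433477 -0.17946945  0.15974961] [[-9.97346525e-01 -7.28004443e-02  6.57378441e-05]
 [-7.28004342e-02  9.97346517e-01  1.44793323e-04]
 [-7.61044281e-05  1.39623374e-04 -9.99999987e-01]] [ 0.12455434  0.08360439 -1.98663438]
0.72 [185.9, 84.5, 81.6, 132.8]
[[0, 0, 640, 400, 252539], [185, 86, 80, 29, 1787], [199, 180, 71, 37, 1674]] [[320.73214434206204, 200.21802573067922], [223.82540570789033, 100.6552881925014], [235.7520908004779, 196.69593787335722]] [[ 0.57690903 -0.17893507  0.04      ]
 [ 0.49313133 -0.26982318  0.04      ]
 [ 0.57931115 -0.25971842  0.04      ]]
0.9 [303.1, 4.3, 38.7, 298.1]
```

View pics/f.png

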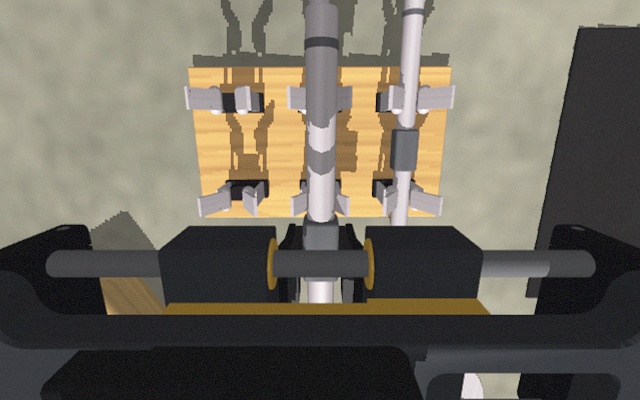

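The wrist view shows the empty clips on the left, with the rear pair around (224,100) and the front pair around (236,197). The held chisel is centred at u≈320. I'll overlay a clip model to fix the seat precisely.

Run:
```python
from h import *
import pickle
ps=pickle.load(open("p0.pkl","rb")); w=pickle.load(open("pw.pkl","rb"))
def feats(x,y,a,z=.045):
    c,s=np.cos(a),np.sin(a); L=[]
    for sx in(-.042,.042):
        for e in(-.008,.008):
            L.append([[sx+e,-.0215,.036],[sx+e,-.0055,.010],[sx+e,-.015,-.03+.0]]); L.append([[sx+e,.0215,.036],[sx+e,.0055,.010],[sx+e,.015,-.03]])
    L=np.array(L); o=L.copy(); o[...,0]=x+c*L[...,0]-s*L[...,1]; o[...,1]=y+s*L[...,0]+c*L[...,1]; o[...,2]+=z; return o
out=[]
for p,(x0,y0,x1,y1) in((w,(175,70,285,230)),(ps["scene"],(195,240,285,325)),(ps["side"],(350,245,430,330))):
    k=480/(y1-y0) if 0 else 3.6
    k=3.6 if p is w else 5
    im=cv2.resize(p["color"][y0:y1,x0:x1,::-1],None,fx=k,fy=k,interpolation=cv2.INTER_CUBIC)
    for l in feats(.534,-.2565,np.radians(4.1)):
        q=((proj(p,l)-[x0,y0]+.5)*k).astype(np.int32); cv2.polylines(im,[q[:2]],False,(0,0,255),1)
        for pt,c in zip(q[:2],((0,255,0),(255,0,0))): cv2.circle(im,tuple(map(int,pt)),3,c,-1)
    out.append(im)
b=np.vstack(out[1:]) if 0 else None
W=out[0]; H=850
col=np.vstack([cv2.copyMakeBorder(i,0,0,0,450-i.shape[1],cv2.BORDER_CONSTANT) for i in out[1:]])
W=cv2.copyMakeBorder(W,0,col.shape[0]-W.shape[0],0,0,cv2.BORDER_CONSTANT); o=np.hstack([W,col]); f=min(800/o.shape[1],600/o.shape[0])
o=np.hstack([out[0][:425] if 0 else cv2.resize(out[0],None,fx=.9,fy=.9)]+[cv2.copyMakeBorder(cv2.resize(i,(215,int(i.shape[0]*215/i.shape[1]))),0,518-int(i.shape[0]*215/i.shape[1]),0,0,cv2.BORDER_CONSTANT) for i in out[1:]])
print(o.shape); cv2.imwrite("pics/g.png",o)
```

```text
(518, 786, 3)
```

View pics/g.png

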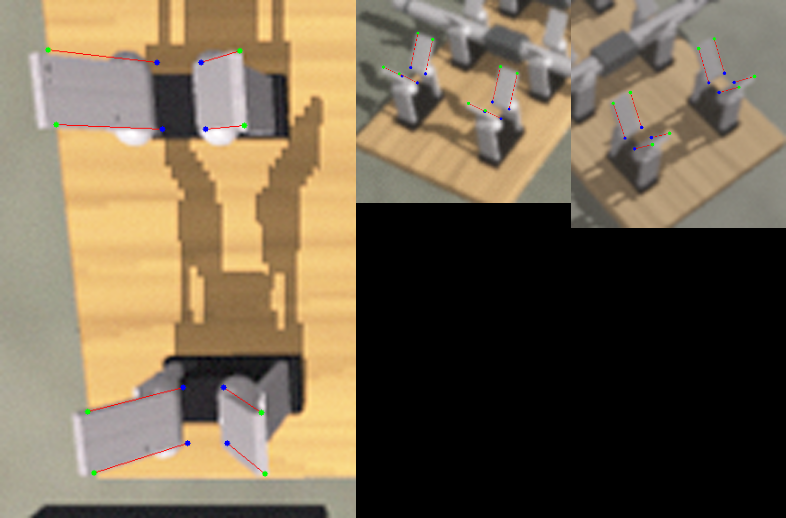

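The overlay fits within about 1 mm, so I take the seat as (0.534, -0.257) at 4.1° yaw. Next I move over it and down into the mouth of the clips.

apply_moves(
  steps=[
    [[0, 15, -25, 0, 0, 0, 0], [0, 15, -25, 0, 0, 0, 0], [0, 16, -25, 0, 0, 0, 0], [0, 0, 0, 15, 0, 0, 0], [0, 0, 0, 20, 0, 0, 0], [0, 0, 0, 20, 0, 0, 0], [0, 0, 0, 10, 0, 0, 0], [0, 0, 0, 6, 0, 0, 0], [0, 0, 0, 4, 0, 0, 0], [0, 0, 0, 0, 0, 0, 0]],
  ],
)

```text
time_s: 7.95
tcp_pos: [0.5341, -0.2578, 0.0847]
ee_rot: [[-0.997, -0.072, 0.0], [-0.072, 0.997, -0.0], [-0.0, -0.0, -1.0]]
wrist_force: [-0.4, 0.0, -2.9]
gripper_width: 0.229
```

apply_moves(
  steps=[
    [[0, 0, 0, 4, 0, 0, 0], [0, 0, 0, 3, 0, 0, 0], [0, 0, 0, 3, 0, 0, 0], [0, 0, 0, 3, 0, 0, 0], [0, 0, 0, 3, 0, 0, 0]],
  ],
)

```text
time_s: 8.57
tcp_pos: [0.5354, -0.2587, 0.0716]
ee_rot: [[-0.997, -0.074, 0.003], [-0.074, 0.997, -0.002], [-0.003, -0.003, -1.0]]
wrist_force: [-2.7, -0.0, 12.8]
gripper_width: 0.231
```

apply_moves(
  steps=[
    [[0, 0, 0, 3, 0, 0, 0], [0, 0, 0, 3, 0, 0, 0], [0, 0, 0, 2, 0, 0, 0]],
  ],
)

```text
time_s: 8.95
tcp_pos: [0.536, -0.2583, 0.0623]
ee_rot: [[-0.997, -0.073, 0.005], [-0.073, 0.997, -0.001], [-0.005, -0.002, -1.0]]
wrist_force: [0.5, -0.2, 0.7]
gripper_width: 0.226
```

apply_moves(
  steps=[
    [[0, 0, 0, 2, 0, 0, 0], [0, 0, 0, 2, 0, 0, 0], [0, 0, 0, 1, 0, 0, 0], [0, 0, 0, 0, 0, 0, 0]],
  ],
)

```text
time_s: 9.45
tcp_pos: [0.5333, -0.2578, 0.0555]
ee_rot: [[-0.997, -0.071, -0.001], [-0.071, 0.997, 0.0], [0.001, 0.0, -1.0]]
wrist_force: [-2.6, -0.1, 1.3]
gripper_width: 0.228
```

apply_moves(
  steps=[
    [[0, 0, 0, 1, 0, 0, 0], [0, 0, 0, 1, 0, 0, 0], [0, 0, 0, 0, 0, 0, 0]],
  ],
)

```text
time_s: 9.82
tcp_pos: [0.5334, -0.2578, 0.0553]
ee_rot: [[-0.997, -0.072, -0.001], [-0.072, 0.997, -0.0], [0.001, -0.0, -1.0]]
wrist_force: [-4.6, 1.7, 10.4]
gripper_width: 0.225
```

Run:
```python
from h import *
s=sense(); print(s["tcp_pos"],s["wrist_force"],s["moment"])
out=[]
for n in("scene","side"):
    p=capture(n); q=proj(p,[.534,-.257,.045])[0].astype(int); x,y=q
    cr=p["color"][y-50:y+50,x-67:x+67,::-1].copy(); out.append(cv2.resize(cr,None,fx=2.95,fy=4 if 0 else 2.95,interpolation=cv2.INTER_CUBIC))
cv2.imwrite("pics/i.png",np.hstack(out))
```

```text
[ 0.53341982 -0.25780573  0.05530719] [-4.588496    1.73416033 10.35697561] [ 0.71832608  1.40712769 -0.03583372]
```

View pics/i.png

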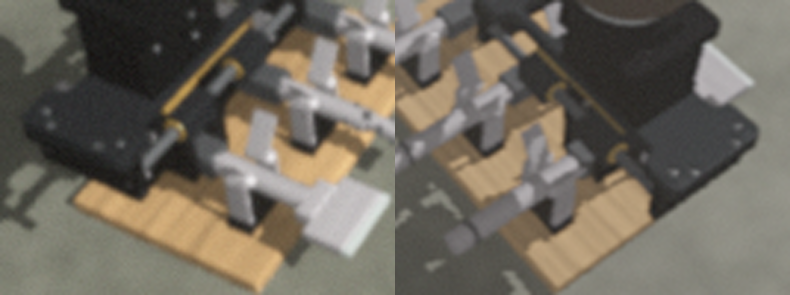

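The chisel has bottomed on the saddles: force rises while z stays put, and both clips enclose the shank. I'll release to a partial opening and retract.

apply_moves(
  steps=[
    [[0, 0, 0, -2, 0, 0, 0], [0.5, 0, 0, 0, 0, 0, 0], [0.5, 0, 0, 0, 0, 0, 0], [0.5, 0, 0, 0, 0, 0, 0], [0.5, 0, 0, 0, 0, 0, 0], [0.5, 0, 0, 0, 0, 0, 0], [0.5, 0, 0, 0, 0, 0, 0]],
  ],
)

```text
time_s: 10.8
tcp_pos: [0.5339, -0.2579, 0.0556]
ee_rot: [[-0.997, -0.072, 0.0], [-0.072, 0.997, 0.0], [-0.0, -0.0, -1.0]]
wrist_force: [0.7, 0.5, -0.1]
gripper_width: 0.5
```

apply_moves(
  steps=[
    [[0.5, 0, 0, -10, 0, 0, 0], [0.5, 0, 0, -20, 0, 0, 0], [0.5, 0, 0, -40, 0, 0, 0], [0.5, 0, 0, -40, 0, 0, 0], [0.5, 0, 0, -30, 0, 0, 0], [0.5, -30, 40, 0, 0, 0, 0], [0.5, -30, 40, 0, 0, 0, 0], [0.5, 0, 0, 0, 0, 0, 0]],
  ],
)

```text
time_s: 11.8
tcp_pos: [0.5896, -0.1714, 0.1963]
ee_rot: [[-0.997, -0.076, 0.002], [-0.076, 0.997, 0.0], [-0.002, -0.0, -1.0]]
wrist_force: [0.2, 0.2, 0.8]
gripper_width: 0.5
```

Run:
```python
from h import *
s=sense(); print(s["tcp_pos"],s["wrist_force"])
out=[]; P=[]
for n in("scene","side"):
    p=capture(n); P.append(p); q=proj(p,[.534,-.22,.045])[0].astype(int); x,y=q
    cr=p["color"][y-55:y+55,x-67:x+67,::-1]; out.append(cv2.resize(cr,None,fx=2.95,fy=2.95,interpolation=cv2.INTER_CUBIC))
    for m in masks_of(p,"flat_chisel_center")[:1]:
        ys,xs=np.nonzero(m["pixels"]); X=toplane(p,np.c_[xs,ys],.045)[:,:2]; c=X.mean(0); d=np.linalg.svd(X-c,full_matrices=False)[2][0]; d*=np.sign(d[0]); t=(X-c)@d
        print(n,m["confidence"],"yaw",np.degrees(np.arctan2(d[1],d[0])),"ends",c+t.min()*d,c+t.max()*d)
    for t in("point_chisel_center","drill_bit_center","empty_seat"):
        for m in masks_of(p,t)[:2]: print(n,t,round(m["confidence"],2),m["box"])
cv2.imwrite("pics/j.png",np.hstack(out))
```

```text
[ 0.58958321 -0.17136371  0.19629431] [0.21693921 0.24890913 0.80444127]
scene 0.81 yaw 3.909445015981357 ends [ 0.40740043 -0.26689719] [ 0.66766001 -0.24911137]
scene point_chisel_center 0.57 [311.4, 167.2, 85.3, 21.7]
scene point_chisel_center 0.39 [209.3, 254.1, 55.1, 53.0]
scene drill_bit_center 0.65 [324.2, 152.8, 84.8, 21.5]
scene empty_seat 0.62 [210.7, 253.5, 51.2, 51.3]
side 0.71 yaw 3.4763278544119385 ends [ 0.40921957 -0.26317644] [ 0.66580479 -0.24758942]
side point_chisel_center 0.79 [241.5, 151.7, 72.1, 45.2]
side drill_bit_center 0.76 [230.9, 131.9, 71.6, 42.3]
side empty_seat 0.86 [362.5, 259.8, 51.2, 53.0]
```

View pics/j.png

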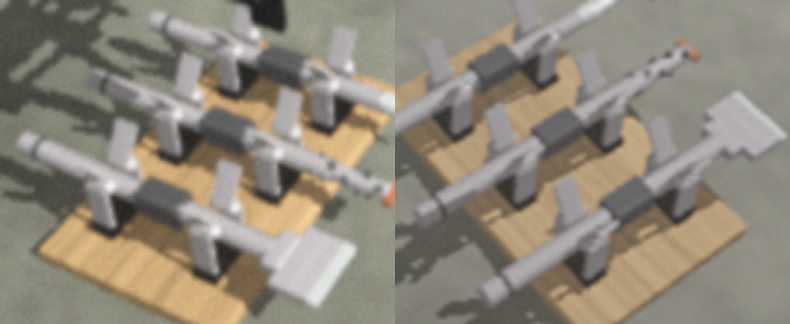

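Both views show the flat chisel seated at the same depth as its neighbours, with the collar midway between the clips. The bystanders' boxes haven't changed.

```bash
python3 -c "
from station import r
print(r.finish_job())"
```

```text
the job is handed in; nothing more can be done
None
```

The flat chisel is in the empty pair of clips, pressed fully home and released, and I handed the job in at about 12 s of the 40 s allowed. I gripped it by the collar and pressed it straight down.

- **Snap:** the upward wrist force read about 13 N at the clip bumps, then fell to about 1 N as the chisel went through. It then bottomed on the saddles: commanding 2 mm more raised the force to 10 N without the tool moving down.
- **After release:** both camera views show the chisel in both clips, level with its neighbours. Its collar sits between the clips, within about 2 mm of the seat centre along the chisel. It lies at 3.5–3.9° yaw, against about 4.1° for the clips.
- **Bystanders:** the point chisel and drill bit on the mat were found where they started, within about 3 pixels.
- **Disagreements:** the two views put the chisel sideways about 1.5–4 mm apart, which is about the cameras' calibration error. In the scene view, the network also reported a "point chisel" at the clips with low confidence (0.39). The picture shows no extra one there, so I disregarded it.

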